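# Put the dried sorting cups away in their slide-lid case

### The arm

A 6-joint arm with a two-finger parallel gripper is mounted at the origin on the work surface. World frame = base frame: x ahead of the robot, y to its left, z up, the work surface at z = 0. Lengths are in m, angles in rad, forces in N, time in s.
With the tool pointing down it reaches from about 0.3 to 0.775 m from the base axis. Payload 14.6 kg.
Tool frame: the origin (TCP) lies on the centre line of the jaws, within the pads' length; the fingertips stand 19 mm ahead of it and the grasp point (between the pads) is the TCP; z points along the fingers, y is the line along which they close (so a half turn about z gives the same grasp; the last joint's range is limited). The gripper opens to 94 mm and grips with 3 to 60 N. Pads are 16 mm wide; open, the fingers measure 119 mm over their backs; the gripper's body (75 mm by 177 mm) begins 78 mm behind the grasp point.
Start: joints at [-1.342, 0.3, 1.521, -0, 1.321, -0.067], TCP at [0.16, -0.526, 0.224] pointing down, gripper open.
Joint ranges: [-3.03, 3.03], [-0.79, 2.21], [0.23, 2.52], [-1.04, 4.18], [0, 3.07], [-2.55, 2.55]. Speed limits (rad/s): [2.22, 2.22, 2.57, 3.14, 3.14, 3.14].

### API

Orientations are given as a rotation vector (axis times angle).
In Python, from rig import manip gives the robot as it stands. Calls block until the motion is done:
- manip.move_pose(position, orientation): joint-space move of the TCP to a pose.
- manip.movel(position, ori=None, max_speed=0.15): straight line of the TCP; ori=None keeps the orientation; max_speed is the mean speed in m/s.
- manip.set_joints(angles): joint-space move.
- manip.move_gripper(opening, grip_force=None): finger opening in m; grip_force is the grip in N (None keeps the last); returns when the fingers have stopped.
- manip.sleep(seconds).
- manip.solve_ik(position, orientation): joint angles nearest the present ones, or None.
- manip.get_obs(): the state.
- manip.grab_frame(name): name is "side" or "top"; returns a dict with "img" (400x640x3 uint8, red, green, blue), "range_z" (400x640 float32, m along the optical axis (not along the pixel's ray), 0 where there is no reading), "camera_matrix" (3x3 intrinsics, pixels), "k1" (the pictures are not rectified: a ray, as slopes to the right and down, at radius r is drawn at 1 + k1 r^2 times it, then the intrinsics apply), "rvec" (rotation vector, rad) and "tvec" (3), from world to camera coordinates, as OpenCV has them. Camera axes: x right, y down, z forward; pixel columns grow to the right and rows downward; lengths in m; the calibration is good to about 2 mm. A picture is of the moment at which its call begins.
A pose or a line that the arm cannot do raises manip.PlanningError and nothing moves.
- manip.hand_in(): hands the job in; it is judged then, once.
Trained networks look in the newest picture that a camera, given by its name, has taken for a name from the list of things; names that differ only in an ending like _2 or _b are one class to them, and where a whole thing is asked for, a point or a joint stands for the part that bears it (a point fixed in the world has none). Each returns a list of dicts, best first, with "conf" (0 to 1); they miss things now and then, are a little off and sometimes report something else, mostly with a low value. They report only what shows in the picture. A call takes as long as a camera call.
- manip.find_in(camera, name): "pixel" ([column, row] in pixels, amid what is visible of it).
The state is a dict: "time": time; "joints": joint angles; "qvel": joint speeds; "effort": joint torques, N m; "ee_pos": TCP position; "orientation": TCP orientation; "wrist_force": force on the tool from outside, world axes, zero at the start; "wrist_torque": the same for the moment, N m; "grip_width": finger opening in m; "finger_force": force on a finger pad.
Only numpy, scipy, OpenCV 4.12 (cv2) and the standard library are available. Lean on these libraries where they do the work, as an engineer would, in place of code of your own. Each camera call takes 0.05 s, during which the arm holds its last target. There are 200 camera calls.

### The job

The rinsed sorting cups are dry. Raise the dryer's clear hinged cover until it stands fully open, and open the wooden case: lift its blue lid over the end lip, slide it out of the grooves and lay it flat on the green mat. Then nest all the cups upright, one inside another, as a single stack standing in the case, and finally lower the dryer cover gently until it is fully shut; do not disturb the phone, the meter or the notepad.

Things in the scene. Friction and masses are not known exactly. Their poses are not given: they have to be found in the camera images.
- dryer: White open-topped bench dryer, fixed to the bench, 140 (x) x 314 (y) x 52 mm high, walls 5 mm, floor 5 mm thick. Origin: centre of its underside, on the bench; x points from its front (knobs, cover handle) to the hinge at its back. The cups stand on its floor in a row along y, about 92 mm apart. It may stand to the left or right of the robot.
- cover (a joint): Angle of the dryer's clear cover (140 x 314 x 6 mm, 0.3 kg) in rad: 0 = shut, on its stop; grows as the front edge rises; 1.57 = upright; 2.2 = fully open, leaning back on its stop. It may start slightly ajar. The hinge is stiff: the cover stays at any angle where it is left and takes about 4 N at the handle to move.
- cover_hinge (a point): Middle of the cover's hinge axis (the axis is the dryer's y), 70 mm behind the dryer's origin and 56 mm up.
- cover_handle (a point): Middle of the cover's red handle bar: round, 12 mm diameter, 110 mm long, parallel to the hinge, 185 mm from the hinge axis in the plane of the cover and 45 mm beyond the cover's free edge, carried by two 10 mm arms at its ends, so it can be pinched across, from above, at any angle of the cover.
- case: Wooden cup case, fixed to the bench, 174 (x) x 120 (y) mm, 101 mm high. Origin: centre of its underside; x points to the end lip, away from the robot: the way the lid slides out. Inside: 154 (x) x 92 (y) mm, floor 6 mm up; dark blocks 12 mm high on the floor leave a well of 68 (x) x 60 (y) mm in the middle, where the foot of one stack stands. It may stand to the left or right of the robot.
- case_lip (a point): Middle of the top of the end lip, 82 mm along x from the case's origin and 86 mm up. The lip (10 mm thick, inner face at x = 77 mm) stands 4 mm higher than the ledges and so keeps the lid in.
- case_ledge (a point): Point in the middle of the case, level with the side ledges on which the lid rests, 82 mm up. Dark rails, underside 96 and top 101 mm up, overhang both lid edges by 4.5 mm from the closed -x end to x = 35 mm: so within the grooves the lid (5 mm thick) can rise 9 mm at most, and it lifts free once it has slid at least 112 mm.
- lid: Loose blue plate, 150 (x) x 101 (y) x 5 mm, 0.13 kg, with a black upright rib handle on top. Origin: centre of its underside; z up; x points to its front end, next to the lip. At the start it lies in the case's grooves (2.5 mm play to each side), its origin 82 mm above the case's origin.
- lid_rib (a point): On the lid's rib handle: middle of the rib, 45 mm in front of the lid's origin and 22 mm above its underside; the height to grip. The rib is 14 mm thick (x), 50 mm long (y) and spans 5 to 33 mm above the lid's underside.
- mat: Green mat, fixed to the bench, 170 (x) x 125 (y) x 3 mm. Origin: centre of its underside.
- cup0: Orange plastic cup, round, open on top, 42 mm tall, 120 g; may be absent. Origin: centre of its underside; z is its axis, out of the mouth. Its collar, 29 to 42 mm up, is a plain cylinder 68 mm wide outside (grip here), 61 mm inside; below, it tapers to a 43 mm foot. Inner floor 15 mm up: a nested cup sits 15 mm above the one it is in, its collar just above that rim, with 1 mm play.
- cup1: Yellow plastic cup, round, open on top, 42 mm tall, 120 g; may be absent. Origin: centre of its underside; z is its axis, out of the mouth. Its collar, 29 to 42 mm up, is a plain cylinder 68 mm wide outside (grip here), 61 mm inside; below, it tapers to a 43 mm foot. Inner floor 15 mm up: a nested cup sits 15 mm above the one it is in, its collar just above that rim, with 1 mm play.
- cup2: Black plastic cup, round, open on top, 42 mm tall, 120 g; may be absent. Origin: centre of its underside; z is its axis, out of the mouth. Its collar, 29 to 42 mm up, is a plain cylinder 68 mm wide outside (grip here), 61 mm inside; below, it tapers to a 43 mm foot. Inner floor 15 mm up: a nested cup sits 15 mm above the one it is in, its collar just above that rim, with 1 mm play.
- phone: Bystander: black phone lying flat, 72 x 148 x 9 mm, origin at the centre of its underside. Leave alone.
- meter: Bystander: yellow multimeter lying flat, 85 x 165 x 45 mm, origin at the centre of its underside. Leave alone.
- notepad: Bystander: white notepad with a pencil, 105 x 148 x 19 mm, origin at the centre of its underside. Leave alone.

How it is judged:
By the outcome, as a careful person would: the job done as asked, in the order asked, and still so for the second after the job is handed in, with the robot touching nothing.
Of cup0, cup1, cup2 only 2 to 3 are there at a start; the rules pass over those that are not, and their reading is None.
At some moment in a run one of cup0, cup1, cup2 may be knocked a few centimetres aside while the robot is not near it.
Once in a run the grip may slacken for a moment while it holds something.
It also fails if it takes over 210 s, if anything falls off the work surface, if the arm or the gripper's body presses on something with over 40 N, if the wrist force passes 120 N, or if a joint passes its speed limit or range.

## Working session

There is one attempt and no reset: what is moved stays moved. The work goes in short steps, each a Python script; the robot and the scene stay as the last script left them, time stands still between calls to the robot, and variables do not carry over. Pictures are saved under pics/ and viewed, at most 14 in all, crops included, and the job is handed in when it is done.

```bash
ls; mkdir -p pics
cat > h.py <<'E'
import numpy as np, cv2
from rig import manip as m
from scipy.spatial.transform import Rotation as R
def frame(cam,save=None):
    f=m.grab_frame(cam)
    if save: cv2.imwrite('pics/'+save,f['img'][:,:,::-1])
    return f
def cloud(f):
    """world xyz (400x640x3), nan where no depth"""
    K=np.array(f['camera_matrix']);h,w=f['range_z'].shape
    u,v=np.meshgrid(np.arange(w),np.arange(h))
    xd=(u-K[0,2])/K[0,0];yd=(v-K[1,2])/K[1,1]
    x,y=xd.copy(),yd.copy()
    for _ in range(15):
        s=1+f['k1']*(x*x+y*y);x=xd/s;y=yd/s
    z=np.where(f['range_z']>0,f['range_z'],np.nan)
    P=np.stack([x*z,y*z,z],-1)
    Rm=cv2.Rodrigues(np.array(f['rvec'],float))[0]
    return (P-np.array(f['tvec']).ravel())@Rm
def proj(f,p):
    Rm=cv2.Rodrigues(np.array(f['rvec'],float))[0];K=np.array(f['camera_matrix'])
    c=Rm@np.array(p)+np.array(f['tvec']).ravel();a=c[:2]/c[2];a=a*(1+f['k1']*(a@a))
    return K[:2,:2]@a+K[:2,2]
def down(yaw):
    """tool down, closing line (tool y) at angle yaw from world x"""
    y=np.array([np.cos(yaw),np.sin(yaw),0]);z=np.array([0,0,-1.]);x=np.cross(y,z)
    return R.from_matrix(np.stack([x,y,z],1)).as_rotvec()
E
python3 - <<'E'
from h import *
o=m.get_obs();print(o)
for c in('side','top'):
    f=frame(c,c+'0.png');P=cloud(f);np.save(c+'0.npy',P)
    print(c,f['camera_matrix'],f['k1'],-cv2.Rodrigues(np.array(f['rvec'],float))[0].T@np.array(f['tvec']).ravel())
    for n in 'dryer cover cover_handle case case_lip lid lid_rib mat cup0 cup1 cup2 phone meter notepad'.split():
        for d in m.find_in(c,n)[:2]:
            u,v=map(int,d['pixel']);print(c,n,round(d['conf'],2),u,v,P[v,u].round(3))
E
```

```text
pics
rig.py
{'time': 0.0, 'joints': array([-1.34158481e+00,  3.00490609e-01,  1.52159256e+00,  1.65126653e-05,
        1.32069202e+00, -6.66241175e-02]), 'qvel': array([-0.00142648,  0.00113217, -0.00190971,  0.00105251,  0.00069073,
        0.00031918]), 'effort': array([ 8.44943643e-04, -5.31805515e+01, -3.52733016e+01,  7.08505232e-02,
        2.44133722e-02, -7.73636907e-05]), 'ee_pos': array([ 0.16027953, -0.52587328,  0.22387076]), 'orientation': array([-3.10612065e+00, -4.62824554e-01,  1.25746813e-04]), 'wrist_force': array([-0.17815875, -1.23890866,  0.36214229]), 'wrist_torque': array([-0.03754756, -0.08212352, -0.01912612]), 'finger_force': 0.0, 'grip_width': 0.09401040647466029}
side [[431.49728417   0.         324.39645077]
 [  0.         431.49728417 194.95477611]
 [  0.           0.           1.        ]] -0.04923554193040071 [0.53553485 0.70329441 0.66580011]
side dryer 0.68 357 332 [0.486 0.283 0.062]
side cover 0.74 357 335 [0.486 0.288 0.061]
side cover_handle 0.77 361 335 [0.48  0.288 0.06 ]
side case 0.97 351 169 [ 0.469 -0.192  0.061]
side case_lip 0.56 348 168 
[... 384 characters left out ...]
6368]
 [  0.         443.68095458 197.95819456]
 [  0.           0.           1.        ]] -0.03176025988861436 [ 0.47907828 -0.02849266  1.12829838]
top dryer 0.94 207 229 [0.496 0.273 0.062]
top cover 0.84 209 230 [0.494 0.268 0.06 ]
top cover_handle 0.83 209 232 [0.489 0.268 0.059]
top case 0.63 407 237 [ 0.469 -0.202  0.101]
top case_lip 0.71 408 233 [ 0.478 -0.204  0.101]
top lid 0.59 429 235 [ 0.473 -0.256  0.085]
top lid_rib 0.82 428 229 [ 0.487 -0.253  0.087]
top mat 0.64 323 172 [ 0.638 -0.01   0.003]
top phone 0.78 326 259 [ 0.417 -0.013  0.01 ]
top meter 0.68 417 132 [ 0.729 -0.246  0.035]
top notepad 0.77 239 131 [0.746 0.204 0.016]
top notepad 0.26 418 131 [ 0.731 -0.248  0.037]
```

View pics/top0.png

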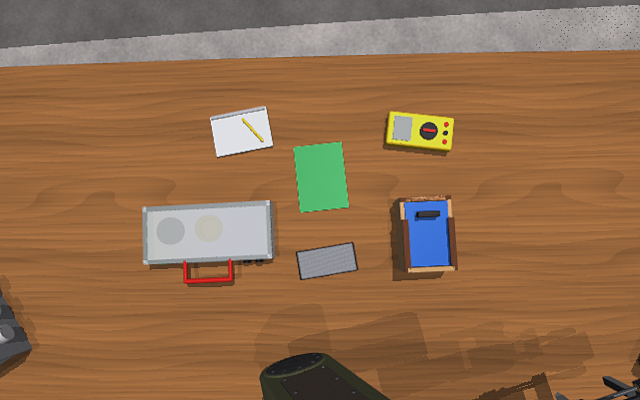

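View pics/side0.png

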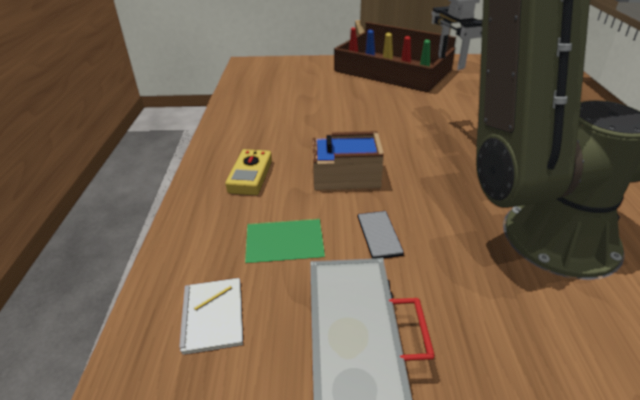

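The top view shows the dryer at left (207,232) with a black cup at (171,231), a yellow one at (209,228) and no orange one. Its red handle is at (208,278). The case is at right (428,236), with the rib at (428,214), and the mat is at (321,177). Next I fit the poses.

```bash
cat > fit.py <<'E'
from h import *
img=cv2.imread('pics/top0.png');hsv=cv2.cvtColor(img,cv2.COLOR_BGR2HSV);P=np.load('top0.npy')
def rect(mask,name):
    n,l,s,c=cv2.connectedComponentsWithStats(mask.astype(np.uint8))
    k=1+np.argmax(s[1:,4]);q=P[l==k];q=q[~np.isnan(q[:,0])]
    r=cv2.minAreaRect((q[:,:2]*1000).astype(np.float32))
    print(name,len(q),'c',np.round(r[0],1),'size',np.round(r[1],1),'ang',round(r[2],2),'z',np.percentile(q[:,2],[5,50,95]).round(4)); return q
X,Y,Z=P[...,0],P[...,1],P[...,2]
H,S,V=cv2.split(hsv)
rect((H>50)&(H<80)&(S>100),'mat')
L=rect((Y>.1)&(Y<.5)&(X>.33)&(X<.62)&(Z>.03),'dryer+cover')
q=rect((Y>.1)&(Y<.5)&(X>.33)&(X<.62)&(Z>.03)&(S<90),'dryer')
A=np.c_[q[:,:2],np.ones(len(q))];print('plane',np.linalg.lstsq(A,q[:,2],rcond=None)[0])
h=rect((Y>.1)&(Y<.5)&(X>.3)&(X<.62)&((H<6)|(H>174))&(S>150),'handle')
b=h[h[:,0]<np.percentile(h[:,0],50)];print('bar',b.mean(0))
rect((Y<-.1)&(X>.33)&(X<.6)&(Z>.05)&(Y>-.4),'case')
rect((Y<-.1)&(X>.33)&(X<.6)&(Z>.094)&(Y>-.4)&(Z<.106),'rails+rib')
rect((H>100)&(H<125)&(S>150)&(Y<-.1)&(X>.33)&(X<.6),'lid')
rect((Y<-.1)&(X>.45)&(X<.6)&(Z>.106)&(Y>-.4),'rib')
for c,(u,v) in dict(black=(171,231),yellow=(209,228)).items():print(c,P[v,u])
E
python3 fit.py
```

```text
mat 3154 c [626.1  -2.7] size [169.8 123.8] ang 5.26 z [-0.0006  0.003   0.0065]
dryer+cover 7982 c [464.3 274.1] size [191.5 315.8] ang 2.01 z [0.0562 0.06   0.0636]
dryer 7556 c [485.1 274.8] size [149.1 315.8] ang 1.91 z [0.0562 0.0599 0.0634]
plane [0.00112871 0.00560444 0.05746889]
handle 378 c [392.1 276.6] size [ 59.3 130. ] ang 2.03 z [0.0577 0.0621 0.0658]
bar [0.37289387 0.27492758 0.06087012]
case 4108 c [ 478.4 -251.5] size [174.7 122.3] ang 1.7 z [0.0801 0.0876 0.1037]
rails+rib 874 c [ 451.7 -252.4] size [121.  122.2] ang 1.51 z [0.0974 0.101  0.104 ]
lid 2451 c [ 476.4 -251.4] size [151.3  99.3] ang 1.39 z [0.0838 0.0871 0.0903]
rib 142 c [ 523.  -249.4] size [50.2 13.9] ang 89.16 z [0.1108 0.115  0.1173]
black [0.49269241 0.36260109 0.05778757]
yellow [0.49841794 0.26760079 0.0622414 ]
```

```bash
cat >> h.py <<'E'
DY=np.deg2rad(1.95);DO=np.array([.4898,.275]);HING=np.array([*(DO+.07*np.array([np.cos(DY),np.sin(DY)])),.056])
CY=np.deg2rad(1.55)
def handle(a):return HING+.185*np.array([-np.cos(a)*np.cos(DY),-np.cos(a)*np.sin(DY),np.sin(a)])
def best(pos,yaw):
    """down pose with the half turn that keeps the wrist nearest its middle"""
    c=[]
    for y in (yaw,yaw+np.pi):
        q=m.solve_ik(pos,down(y))
        if q is not None:c.append((abs(q[5]),y,q))
    return min(c,key=lambda t:t[0])
def go(pos,yaw):m.move_pose(pos,down(best(pos,yaw)[1]))
def st(t=''):
    o=m.get_obs();print(t,'t%.1f'%o['time'],o['ee_pos'].round(4),'F',o['wrist_force'].round(1),'w%.4f'%o['grip_width'],'ff%.1f'%o['finger_force']);return o
E
python3 - <<'E'
from h import *
p=handle(0)
for a in (0,.8,1.6,2.2):print(handle(a).round(3),[x if i else round(x,2) for i,x in enumerate(best(handle(a),DY)[:2])])
m.move_gripper(.035)
go(p+[0,0,.12],DY);st('above')
m.movel(p+[0,0,.002]);st('at')
m.move_gripper(0,30);o=st('grip')
E
```

```text
[0.375 0.271 0.056] [np.float64(0.51), np.float64(0.034033920413889425)]
[0.431 0.273 0.189] [np.float64(0.46), np.float64(0.034033920413889425)]
[0.565 0.278 0.241] [np.float64(0.36), np.float64(0.034033920413889425)]
[0.669 0.281 0.206] [np.float64(0.31), np.float64(0.034033920413889425)]
above t5.4 [0.3752 0.2707 0.176 ] F [-0.5  0.4  0. ] w0.0351 ff0.0
at t6.4 [0.3753 0.2713 0.0587] F [-0.4  0.   0.3] w0.0350 ff0.0
grip t6.9 [0.375  0.2712 0.0582] F [ 0.8 -0.4  1.1] w0.0111 ff30.0
```

Run:
```python
from h import *
F=[]
for a in np.linspace(.1,2.2,22):
    m.movel(handle(a)+[0,0,.002],max_speed=.12);o=m.get_obs()
    F.append(np.linalg.norm(o['wrist_force']))
    if F[-1]>35 or o['grip_width']<.009:print('stop',a);break
print(np.round(F,1));st()
m.movel(handle(2.23)+[0,0,.002],max_speed=.05);st('over')
frame('side','side1.png')
```

```text
[ 3.7  6.   8.5 11.6 13.2 13.7  9.3  7.5  5.9  3.7  9.5 10.4  9.9  6.9
  7.8  5.1  5.3  6.   7.5  6.5  7.   2.2]
 t13.5 [0.6687 0.2809 0.2067] F [ 0.8 -1.6  1.3] w0.0113 ff30.0
over t13.7 [0.6692 0.2816 0.2057] F [-42.1  -8.5  23.8] w0.0109 ff30.0
```

View pics/side1.png

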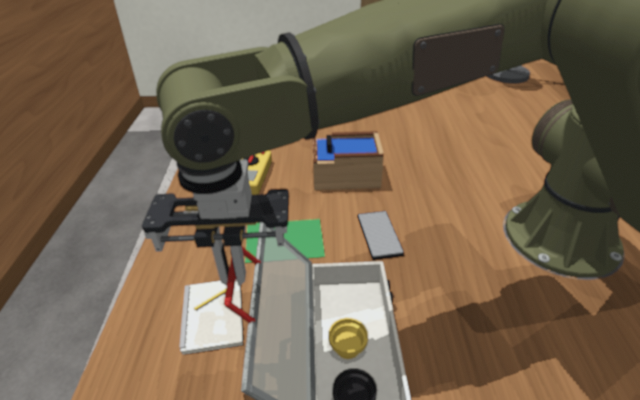

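The cover is on its stop: the force rises past 2.2 rad. The yellow cup shows at (348,338) and the black one at (354,388). Next is the lid.

Run:
```python
from h import *
m.movel(handle(2.2)+[0,0,.002],max_speed=.05)
m.move_gripper(.035);p=m.get_obs()['ee_pos'];m.movel(p+[0,0,.06]);st('free')
f=frame('top','top1.png');np.save('top1.npy',cloud(f))
r=np.array([.522,-.250,.110])
go(r+[0,0,.12],CY);m.movel(r+[0,0,.0]);st('at rib')
m.move_gripper(0,45);st('grip')
```

```text
free t15.2 [0.6685 0.281  0.2666] F [ 0.1 -0.4 -0.1] w0.0347 ff0.0
at rib t18.1 [ 0.5225 -0.2502  0.111 ] F [0.7 0.3 0.3] w0.0350 ff0.0
grip t18.6 [ 0.5222 -0.2501  0.1105] F [0.7 0.1 4.8] w0.0139 ff45.0
```

Run:
```python
from h import *
p=m.get_obs()['ee_pos'];d=np.array([np.cos(CY),np.sin(CY),0])
m.movel(p+[0,0,.0065],max_speed=.04);st('lift')
for s in (.02,.05,.09,.128):
    m.movel(p+[0,0,.0065]+d*s,max_speed=.08);o=st(s)
    if np.linalg.norm(o['wrist_force'])>25 or o['grip_width']<.0125:print('STOP');break
else:
    m.movel(p+[0,0,.10]+d*.128);st('up')
    frame('side','side2.png');frame('top','top2.png')
```

```text
lift t18.9 [ 0.5222 -0.2501  0.1171] F [-0.3  0.3 -2.1] w0.0137 ff45.0
0.02 t19.3 [ 0.5421 -0.2494  0.1165] F [-0.5 -0.6 -1.3] w0.0138 ff45.0
0.05 t19.9 [ 0.5719 -0.2487  0.1167] F [ 1.   0.6 -1.7] w0.0136 ff45.0
0.09 t20.5 [ 0.6118 -0.2477  0.1168] F [ 0.3  0.8 -1.9] w0.0136 ff45.0
0.128 t21.1 [ 0.6498 -0.2467  0.1168] F [ 1.  -0.1 -1.6] w0.0136 ff45.0
up t21.9 [ 0.6498 -0.2465  0.2093] F [-0.5  0.7 -1.3] w0.0138 ff45.0
```

View pics/side2.png

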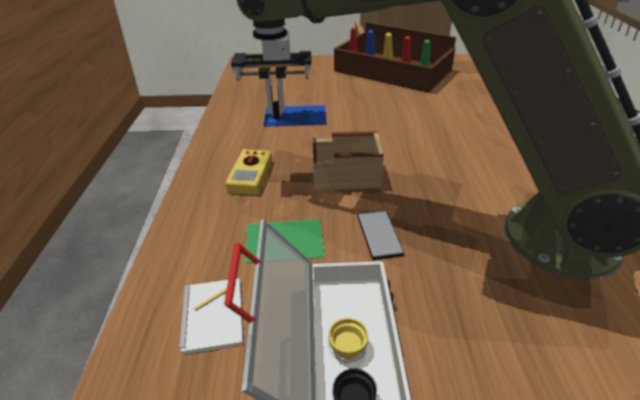

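The lid hangs level at (295,115) and the cover stands open. I'll lay the lid on the mat.

Run:
```python
from h import *
MY=np.deg2rad(5.26);d=np.array([np.cos(MY),np.sin(MY),0])
p=np.array([.6261,-.0027,0])+.045*d
go(p+[0,0,.2],MY);o=st('above')
if o['grip_width']>.012:
    m.movel(p+[0,0,.05]);st()
    for z in (.036,.034,.0325,.0315,.0305):
        m.movel(p+[0,0,z],max_speed=.02);o=st(z)
        if o['wrist_force'][2]>3:break
    m.move_gripper(.035);m.movel(m.get_obs()['ee_pos']+[0,0,.15]);st('free')
    go([.45,-.05,.35],MY)
    f=frame('top','top3.png');np.save('top3.npy',cloud(f))
    frame('side','side3.png')
```

```text
above t23.0 [6.71e-01 1.00e-04 2.00e-01] F [-0.  -1.2 -2.3] w0.0136 ff45.0
 t24.1 [0.6715 0.0013 0.0511] F [ 0.  -0.4 -0.5] w0.0135 ff45.0
0.036 t25.0 [0.671  0.0014 0.0361] F [ 0.9 -0.1 -1.3] w0.0137 ff45.0
0.034 t25.2 [0.6708 0.0014 0.0339] F [ 0.5 -0.  -1.4] w0.0136 ff45.0
0.0325 t25.5 [0.6708 0.0014 0.0324] F [ 0.1  0.8 -2.1] w0.0138 ff45.0
0.0315 t25.8 [0.671  0.0014 0.0315] F [-0.1  0.  -1.1] w0.0141 ff45.0
0.0305 t26.0 [0.671  0.0014 0.0315] F [-5.6  0.3  9.3] w0.0137 ff45.0
free t27.7 [0.6705 0.0015 0.1793] F [-0.6 -0.3 -0.5] w0.0351 ff0.0
```

View pics/top3.png

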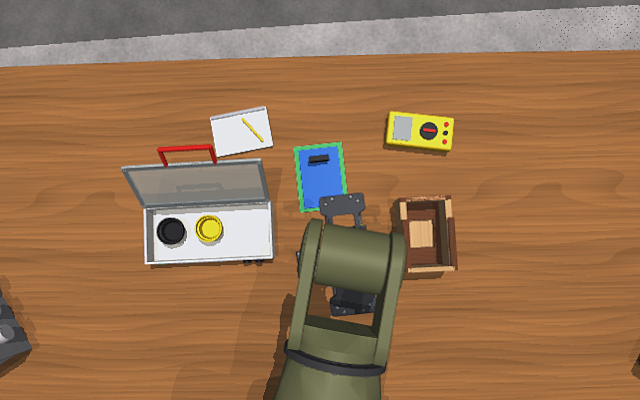

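View pics/side3.png

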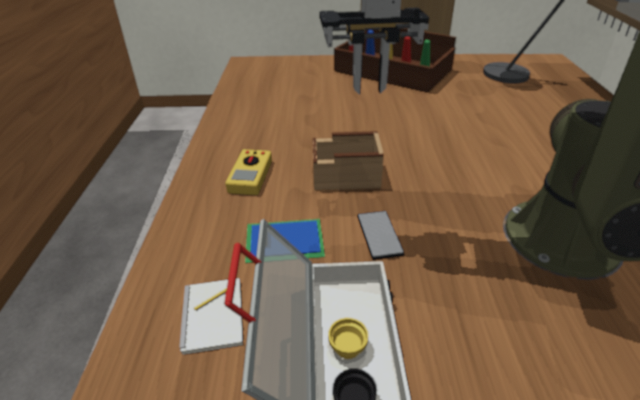

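The lid lies flat on the mat at (320,178). The black cup is at (171,231), the yellow one at (209,229), and the well in the case is at (421,234). Next I fit the cup rims and the well.

```bash
cat >> h.py <<'E'
def cup(P,g,zlo=.03,zhi=.06):
    """centre of a cup rim near guess g by a circle of known radius on the collar points"""
    from scipy.optimize import least_squares
    M=(np.hypot(P[...,0]-g[0],P[...,1]-g[1])<.048)&(P[...,2]>zlo)&(P[...,2]<zhi)
    q=P[M];r=cv2.minAreaRect((q[:,:2]*1000).astype(np.float32))
    (c,rad)=cv2.minEnclosingCircle((q[:,:2]*1000).astype(np.float32))
    s=least_squares(lambda x:np.hypot(q[:,0]-x[0],q[:,1]-x[1])-.03225,g,loss='soft_l1',f_scale=.002)
    return s.x,np.array(c)/1000,rad,np.round(r[1],1),len(q),np.median(q[:,2])
E
python3 - <<'E'
from h import *
P=np.load('top3.npy');img=cv2.imread('pics/top3.png')
for n,(u,v) in dict(black=(171,231),yellow=(209,229)).items():
    print(n,P[v,u],cup(P,P[v-0,u][:2]))
q=P[(P[...,1]<-.17)&(P[...,1]>-.33)&(P[...,0]>.42)&(P[...,0]<.54)&(P[...,2]<.0125)&(P[...,2]>0.)]
print(len(q),cv2.minAreaRect((q[:,:2]*1000).astype(np.float32)),np.median(q[:,2]))
q=P[(P[...,1]<-.1)&(P[...,0]>.33)&(P[...,0]<.6)&(P[...,2]>.07)&(P[...,1]>-.36)&(P[...,2]<.11)]
print(len(q),cv2.minAreaRect((q[:,:2]*1000).astype(np.float32)))
E
```

```text
black [0.49316672 0.37622675 0.02049108] (array([0.49487218, 0.36921135]), array([0.49471783, 0.37114908]), 34.66514205932617, array([66.7, 68.1]), 322, np.float64(0.04015128131983102))
yellow [0.49664764 0.2788856  0.02159036] (array([0.49983332, 0.27323252]), array([0.49994962, 0.27500195]), 34.30377197265625, array([66.4, 67.2]), 320, np.float64(0.04074126293641066))
764 ((485.15484619140625, -225.69036865234375), (127.74501037597656, 90.0446548461914), 76.901123046875) 0.005790021970631073
1487 ((478.4671630859375, -252.05453491210938), (174.61767578125, 121.1978759765625), 1.4819005727767944)
```

```bash
cat >> h.py <<'E'
WELL=np.array([.4784,-.252])
def pick(c,dx=-.0015,zf=.005):
    p=np.array([c[0]+dx,c[1],zf+.037])
    m.move_gripper(.076)
    go(p+[0,0,.16],DY);m.movel(p+[0,0,.05]);o=m.movel(p,max_speed=.06);st('down')
    m.move_gripper(.05,40);o=st('grip')
    m.movel(o['ee_pos']+[0,0,.2]);return st('lifted')
def place(zf):
    p=np.array([*WELL,zf+.037])
    go(p+[0,0,.17],CY);o=st('over case')
    if o['grip_width']<.06:print('LOST');return
    m.movel(p+[0,0,.025]);st()
    for z in (.01,.005,.002,.0005,-.001,-.0025):
        m.movel(p+[0,0,z],max_speed=.04);o=st(z)
        if o['wrist_force'][2]>3:break
    m.move_gripper(.082);m.movel(o['ee_pos']+[0,0,.19]);st('free')
E
python3 - <<'E'
from h import *
o=pick([.4999,.2747])
if o['grip_width']>.06:
    go([.45,.05,.3],CY);f=frame('side','side4.png');frame('top','top4.png')
    place(.006)
    go([.40,.0,.35],CY);f=frame('top','top5.png');np.save('top5.npy',cloud(f))
E
```

```text
down t32.9 [0.4986 0.2748 0.0424] F [-0.4 -0.1  0.2] w0.0759 ff0.0
grip t33.2 [0.4987 0.2748 0.0425] F [0.7 0.3 2.7] w0.0673 ff40.0
lifted t34.7 [0.4985 0.2747 0.2416] F [-0.3 -0.2 -0.7] w0.0675 ff40.0
over case t36.9 [ 0.4789 -0.251   0.2134] F [-0.  -0.1 -0.5] w0.0671 ff40.0
 t38.0 [ 0.4788 -0.2522  0.0689] F [-0.7  1.  -0.5] w0.0671 ff40.0
0.01 t38.6 [ 0.4784 -0.252   0.0529] F [ 0.4  0.3 -1.8] w0.0675 ff40.0
0.005 t38.9 [ 0.4783 -0.2519  0.0478] F [-0.  -0.9 -0.6] w0.0673 ff40.0
0.002 t39.1 [ 0.4783 -0.252   0.0448] F [-0.4 -0.1 -1.2] w0.0673 ff40.0
0.0005 t39.4 [ 0.4784 -0.252   0.0435] F [ 0.6  0.1 -0.5] w0.0670 ff40.0
-0.001 t39.6 [ 0.4785 -0.2521  0.0433] F [-7.   3.8 18.1] w0.0672 ff40.0
free t41.5 [ 0.4782 -0.2519  0.2325] F [0.2 0.7 0.1] w0.0818 ff0.0
```

View pics/top5.png

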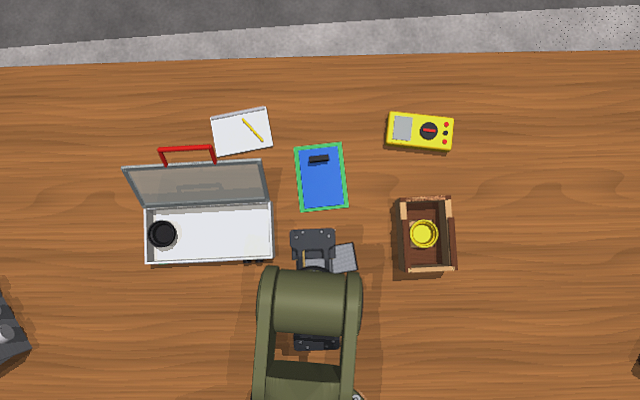

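The yellow cup sits in the case at (424,233). The black cup has been knocked to (162,234), near the dryer's end wall, so I locate it again.

Run:
```python
from h import *
P=np.load('top5.npy')
print(cup(P,np.array([.490,.39])))
print(cup(P,np.array([.478,-.252]),.035,.06))
print(best([.49,.392,.042],DY))
```

```text
(array([0.48821282, 0.39342583]), array([0.48967844, 0.39929202]), 40.825740814208984, array([71.9, 64.4]), 405, np.float64(0.04086230453492279))
(array([ 0.47807555, -0.24987479]), array([ 0.4779487 , -0.25809918]), 42.26666259765625, array([82.2, 65.4]), 307, np.float64(0.044527699462021425))
(np.float64(0.5823477815553426), np.float64(0.034033920413889425), array([0.6163817 , 0.66337212, 1.43820648, 0.        , 1.04001405,
       0.58234778]))
```

Run:
```python
from h import *
P=np.load('top5.npy');hsv=cv2.cvtColor(cv2.imread('pics/top5.png'),cv2.COLOR_BGR2HSV)
P=P.copy();P[hsv[...,2]>75]=np.nan
c=cup(P,np.array([.4887,.392]));print(c)
g=[(c[1][0]+.4887)/2,.392]
f=frame('top');Q=cloud(f);Q[f['img'].max(-1)>75]=np.nan
c2=cup(Q,np.array(g));print(c2)
if abs(c2[1]-c[1]).max()<.003:
    o=pick([g[0],min(c2[0][1],c2[1][1])],dx=0)
    if o['grip_width']>.06:
        go([.45,.05,.3],CY);frame('side','side6.png')
```

```text
(array([0.48809708, 0.39195857]), array([0.48606604, 0.3948775 ]), 35.811317443847656, array([69.3, 62. ]), 299, np.float64(0.03853993377534295))
(array([0.48813871, 0.39193749]), array([0.48874457, 0.39418219]), 35.11897277832031, array([67.2, 61.9]), 287, np.float64(0.039334914672629506))
down t46.5 [0.4876 0.3921 0.0424] F [-0.9  0.1 -0.3] w0.0762 ff0.0
grip t46.8 [0.4877 0.392  0.0425] F [ 1.5 -0.4  2.4] w0.0670 ff39.7
lifted t48.3 [0.4875 0.3918 0.2415] F [-0.4  0.3 -1.1] w0.0671 ff39.7
```

View pics/side6.png

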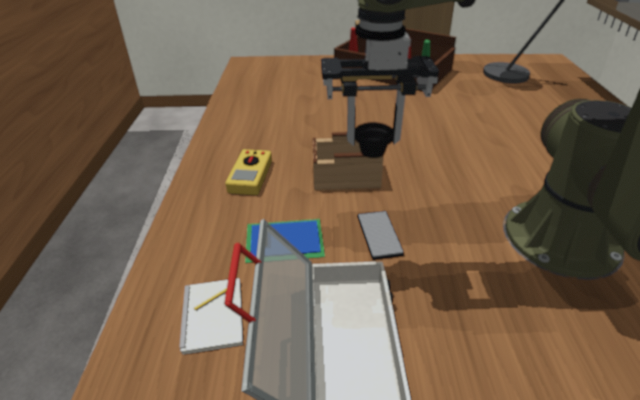

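The black cup is held level at (375,137) and the dryer is empty. Now I nest it.

Run:
```python
from h import *
place(.021)
go([.40,.0,.35],CY);f=frame('top','top7.png');P=cloud(f);np.save('top7.npy',P)
s=frame('side','side7.png')
a=cv2.resize(f['img'][180:290,370:480],(400,400),interpolation=2);b=cv2.resize(s['img'][110:210,300:400],(400,400),interpolation=2)
cv2.imwrite('pics/c7.png',np.hstack([a,b])[:,:,::-1])
q=P[(abs(P[...,0]-.478)<.035)&(abs(P[...,1]+.252)<.035)];print(np.nanpercentile(q[:,2],[50,90,98]))
```

```text
over case t50.8 [ 0.4789 -0.251   0.2284] F [ 0.  -0.2 -1.1] w0.0671 ff39.7
 t52.0 [ 0.4788 -0.2521  0.0839] F [ 0.3 -0.6 -1.7] w0.0669 ff39.7
0.01 t52.5 [ 0.4783 -0.252   0.0679] F [ 0.3 -0.4 -1.6] w0.0669 ff39.7
0.005 t52.8 [ 0.4788 -0.2523  0.0634] F [ 0.6 -0.3  2.6] w0.0667 ff39.8
0.002 t53.0 [ 0.4786 -0.2525  0.0609] F [-4.3 -0.5 10.6] w0.0670 ff39.8
free t54.9 [ 0.4783 -0.2524  0.2501] F [-0.1 -0.5 -0.5] w0.0822 ff0.0
[0.03888164 0.06221915 0.0649306 ]
```

View pics/c7.png

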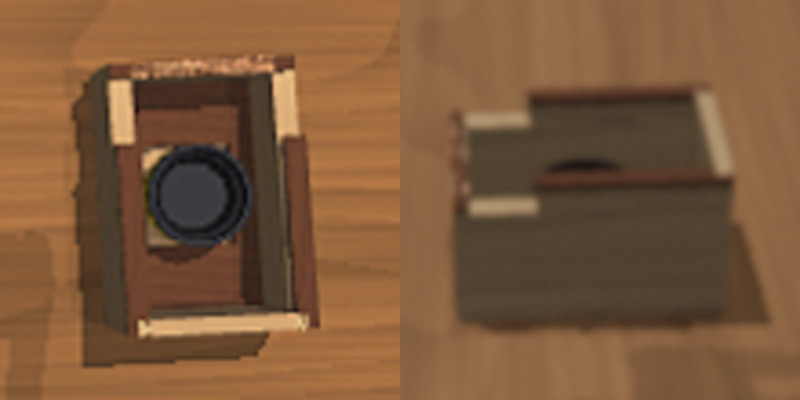

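View pics/top7.png

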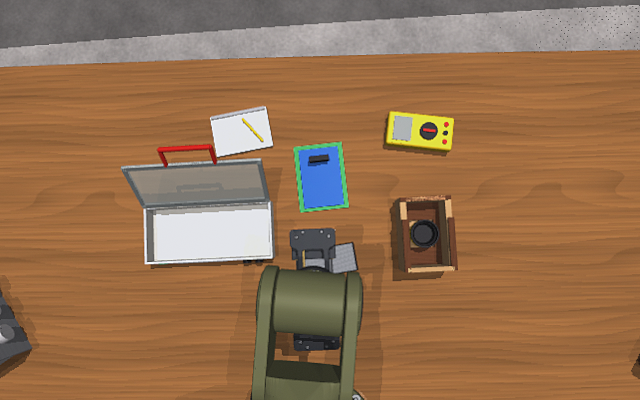

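The black cup sits over the yellow one, but contact came about 3 mm early. I'll measure the rim height and seat it with a gentle fingertip press; a seated rim is at 63 mm.

Run:
```python
from h import *
P=np.load('top7.npy');M=(np.hypot(P[...,0]-.478,P[...,1]+.252)<.0365)&(P[...,2]>.056)&(P[...,2]<.075);q=P[M]
A=np.c_[q[:,:2]-[.478,-.252],np.ones(len(q))];print(len(q),np.linalg.lstsq(A,q[:,2],rcond=None)[0])
m.move_gripper(.0635);p=np.array([*WELL,.082])
go(p+[0,0,.12],CY);m.movel(p+[0,0,.01]);st()
for z in (.006,.004,.003,.002,.001,0,-.001):
    m.movel(p+[0,0,z],max_speed=.03);o=st(z)
    if o['wrist_force'][2]>8:break
m.movel(p+[0,0,.14]);go([.40,.0,.35],CY);f=frame('top','top8.png');P=cloud(f)
M=(np.hypot(P[...,0]-.478,P[...,1]+.252)<.0365)&(P[...,2]>.056)&(P[...,2]<.075);q=P[M]
A=np.c_[q[:,:2]-[.478,-.252],np.ones(len(q))];print(len(q),np.linalg.lstsq(A,q[:,2],rcond=None)[0],cv2.minAreaRect((q[:,:2]*1000).astype(np.float32)))
```

```text
163 [ 0.00988497 -0.0046454   0.06195119]
 t58.6 [ 0.4789 -0.2521  0.0931] F [ 1.  -0.  -0.2] w0.0635 ff0.0
0.006 t58.9 [ 0.4785 -0.252   0.0882] F [ 0.8 -0.7 -0.4] w0.0635 ff0.0
0.004 t59.2 [ 0.4783 -0.252   0.0859] F [ 0.3 -0.   0.1] w0.0634 ff0.0
0.003 t59.4 [ 0.4784 -0.252   0.0849] F [ 0.6 -0.1  0.3] w0.0638 ff0.0
0.002 t59.7 [ 0.4784 -0.252   0.084 ] F [ 0.7 -0.3  0.7] w0.0634 ff0.0
0.001 t59.9 [ 0.4784 -0.252   0.0829] F [ 0.  -0.   0.9] w0.0635 ff0.0
0 t60.2 [ 0.4785 -0.2521  0.0823] F [-0.6  0.7  4.2] w0.0633 ff2.1
-0.001 t60.4 [ 0.4786 -0.2522  0.0821] F [-5.4  1.9 15. ] w0.0633 ff7.4
157 [-0.00299909  0.0038492   0.06208479] ((478.1425476074219, -249.52162170410156), (66.67277526855469, 66.56993103027344), 16.108827590942383)
```

The rim is at 63.2 mm and level, so the stack is fully seated. Now the cover.

Run:
```python
from h import *
m.move_gripper(.035);d=[0,0,.002]
p=handle(2.2)
go(p+[0,0,.1],DY);m.movel(p+d);m.move_gripper(0,30);o=st('grip')
assert .009<o['grip_width']<.016
F=[]
for a in np.linspace(2.1,.1,21):
    m.movel(handle(a)+d,max_speed=.10);o=m.get_obs();F.append(np.linalg.norm(o['wrist_force']))
    if F[-1]>35 or o['grip_width']<.009:print('stop',a);break
else:
    for a in (.07,.05,.035,.02,.01,0,-.005,-.01,-.015):
        m.movel(handle(a)+d,max_speed=.02);o=st('%.3f'%a)
        if o['wrist_force'][2]>12:break
print(np.round(F,1))
```

```text
grip t66.1 [0.6686 0.2812 0.2079] F [-0.8  0.5  2.5] w0.0111 ff30.0
0.070 t73.5 [0.3754 0.2712 0.0704] F [ 5.3  4.3 -2.9] w0.0107 ff30.0
0.050 t73.8 [0.3752 0.2711 0.0668] F [ 5.1  4.3 -2.6] w0.0106 ff30.0
0.035 t74.1 [0.3751 0.2712 0.0639] F [ 5.6  4.6 -2.1] w0.0110 ff30.0
0.020 t74.4 [0.375  0.2711 0.0612] F [ 5.6  5.1 -2.5] w0.0107 ff30.0
0.010 t74.7 [0.3749 0.2711 0.0593] F [ 5.6  5.1 -2.3] w0.0111 ff30.0
0.000 t74.9 [0.3749 0.2711 0.0575] F [ 5.4  4.5 -1.7] w0.0110 ff30.0
-0.005 t75.2 [0.375  0.2712 0.0571] F [2.3 3.4 7.3] w0.0113 ff30.0
-0.010 t75.4 [0.375  0.2712 0.0569] F [-1.7 -0.3 20.2] w0.0110 ff30.0
[ 3.3  6.7  7.6  7.5  8.1  7.3  6.5  4.7  4.9  3.6  3.3  4.1  5.6  6.
  7.7  9.1 10.4 10.4  8.5  8.3  8.3]
```

It is on its stop. I release, retreat and check.

Run:
```python
from h import *
m.move_gripper(.035);m.movel(m.get_obs()['ee_pos']+[0,0,.15]);st('free')
go([.30,-.45,.3],CY);f=frame('top','top9.png');P=cloud(f);frame('side','side9.png');st()
q=P[(P[...,1]>.14)&(P[...,1]<.40)&(P[...,0]>.43)&(P[...,0]<.55)]
A=np.c_[q[:,:2]-DO,np.ones(len(q))];print(np.linalg.lstsq(A,q[:,2],rcond=None)[0])
```

```text
free t77.2 [0.3745 0.2708 0.2052] F [ 0.1 -0.8  0.8] w0.0347 ff0.0
 t79.8 [ 0.3005 -0.4496  0.3   ] F [-0.4 -0.8  0.1] w0.0352 ff0.0
[-0.00194675  0.00051644  0.05923048]
```

View pics/top9.png

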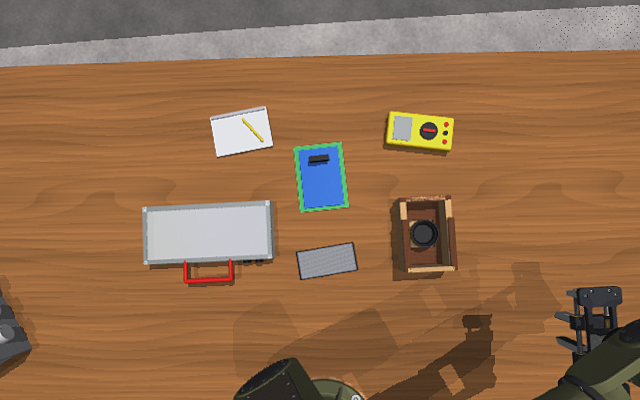

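The cover is shut and level at (207,232), the lid is on the mat at (320,178), the stack is in the case at (424,233), and the phone, meter and notepad are where they were.

```bash
python3 -c "
from rig import manip as m
print(m.hand_in())"
```

```text
the job is handed in; nothing more can be done
None
```

The job is done and handed in at about 80 s of the 210 s limit: the cover was opened fully and is now shut, the lid lies flat on the mat, the two cups present (yellow and black) stand nested in the case, and the phone, meter and notepad look undisturbed.

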